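# Stamp the next wooden base in the desk press

## Task

Take the stamped round wooden base out of the press drawer and set it flat in the cardboard tray, then lay the oblong wooden blank flat in the middle of the drawer. Push the drawer fully home until it clicks in under the press head, and only then press the plunger on top all the way down to its stop and let it spring back up. Leave the mug and the glue bottle where they stand.

Things in the scene. Friction and masses are not known exactly. Their poses are not given: they have to be found in the camera images.
- press: Desk stamping press, fixed, grey steel, 190 mm wide (y), 267 high with plunger. Origin on the table under it; x points away from the drawer opening (drawer opens to -x, goes home to +x), z up. Bed 20 mm high. Head plate 197 to 217 mm high, x -87 to +108, y +-95: it overhangs the closed drawer's front by 35 mm, so reach in under it with the tool tilted. Cheeks at y +-88, x +13 to +108.
- drawer (a joint): Drawer slide of the press, m: 0 fully home (seated against its stop), about 0.16 open at the start, 0.18 open stop. About 1 N friction; a sprung roller detent must be pushed over between 15 and 6 mm (about 5 N) and then draws the drawer home.
- drawer_floor (a point): Centre of the drawer's inner floor (top surface, 30 mm above the table); moves with the drawer; axes as the press. Inside 100 (x) x 130 (y) mm; side and back walls rise 32 mm above the floor, front plate 45 mm above the floor. At home it lies at press x = +6 mm, y = 0.
- drawer_front (a point): Centre of the outer face of the drawer's flat steel front plate (152 mm wide, from 26 to 75 mm above the table); moves with the drawer. At home it lies at press x = -52 mm, y = 0, height 50.5 mm. No handle: push on this face.
- plunger (a joint): Plunger travel, m: 0 up, 0.020 down at its stop. Spring: about 4 N to start, 9 N at the stop; it returns by itself.
- plunger_top (a point): Centre of the top of the round black plunger head (54 mm diameter, 18 mm thick), 267 mm above the table when up, at press x = +6 mm, y = 0.
- disc: The stamped round wooden base: disc 60 mm diameter, 24 mm thick, small dark mark on top, 60 g. Origin at the centre of its underside, z up. Starts in the drawer.
- blank: The oblong wooden blank: 74 (x) x 50 (y) x 24 (z) mm, 70 g. Origin at the centre of its underside. Starts on the table on one side of the press.
- out_tray: Open cardboard tray, fixed, 160 (x) x 140 (y) x 32 mm high, walls and floor 5 mm. Origin at the centre of its underside. On the other side of the press from the blank.
- out_tray_in (a point): Centre of the tray's inner floor, 5 mm above the table; axes as the tray.
- mug: Bystander: black mug, 76 mm diameter, 105 mm high, handle to its +y; origin under its centre.
- glue: Bystander: white glue bottle, 56 mm diameter, 130 mm high; origin under its centre.

How it is judged:
By the outcome, as a careful person would: the job done as asked, in the order asked, and still so for the second after the job is handed in, with the robot touching nothing.
It also fails if it takes over 72 s, if anything falls off the work surface, if the arm or the gripper's body presses on something with over 40 N, if the wrist force passes 120 N, or if a joint passes its speed limit or range.

## Robot

A 6-joint arm with a two-finger parallel gripper is mounted at the origin on the work surface. World frame = base frame: x ahead of the robot, y to its left, z up, the work surface at z = 0. Lengths are in m, angles in degrees, forces in N, time in s.
With the tool pointing down it reaches from about 0.375 to 0.975 m from the base axis. Payload 3.8 kg.
Tool frame: the origin (TCP) lies between the finger pads; the fingertips stand 19 mm ahead of it and the grasp point (between the pads) is the TCP (tcp_to_tips is the distance from the TCP to the fingertips, in m); z points along the fingers, y is the line along which they close (so a half turn about z gives the same grasp; the last joint's range is limited). The gripper opens to 88 mm and grips with 3 to 60 N. Pads are 18 mm wide; open, the fingers measure 123 mm over their backs; the gripper's body (75 mm by 187 mm) begins 45 mm behind the grasp point.
Start: joints at [72.886, 15.12, 91.902, -0, 72.978, -2.114], TCP at [0.175, 0.652, 0.258] pointing down, gripper open.
Joint ranges: [-150.88, 150.88], [-54.13, 125.18], [17.81, 147.31], [-75.09, 255.09], [0, 152.58], [-146.25, 146.25]. Speed limits (degrees/s): [147.25, 147.25, 180, 180, 180, 180].

## Interface

Orientations are given as a 3x3 rotation matrix whose columns are the frame's x, y, z axes.
In Python, from cell import * gives the robot as it stands.
- The arm moves only by the tool apply_moves, never from a script. Its argument "steps" is a list of rows, each a list of 3 entries, a list of its own where there are three numbers: the shift along the tool's x, y, z in m, then the turn, a rotation vector about the tool's x, y, z in rad, then the opening, from 0 (shut) to 1 (fully open). In form: [[[tx, ty, tz], [wx, wy, wz], claw], ...]. A call has exactly 8 rows; each row shifts and turns the commanded pose from where the row before left it, along the tool's axes as they then stand; what a row does not reach is not made up. A row lasts 1/8 s, in which the tool goes at most 62.5 mm and 10.7 degrees, less where a joint would pass 70% of its speed; a pose out of reach is approached as far as the arm can. A call with a gripper value outside its range is refused whole. The fingers move at their own pace and stop on an object; "grip_force" is the grip in N (left out, the last holds). Time passes only in rows, so rows that do not move let the fingers close, or fill a call up. It gives the time, the measured TCP pose, the force, the opening and the grip force at its end, in the units of the state.
- sense(): the state, without advancing time (a new reading comes with each control period).
- capture(name): name is "scene" or "side" or "wrist"; returns a dict with "pixels" (384x512x3 uint8, red, green, blue), "depth" (384x512 float32, m along the optical axis (not along the pixel's ray), 0 where there is no reading), "mtx" (3x3 intrinsics, pixels), "world_from_camera" (4x4, takes a point from camera to world coordinates). Camera axes: x right, y down, z forward; pixel columns grow to the right and rows downward; lengths in m; the calibration is good to about 2 mm. A picture is of the moment at which its call begins.
- job_done(): hands the job in; it is judged then, once.
The state is a dict: "t": time; "q": joint angles; "qvel": joint speeds; "effort": joint torques, N m; "ee_pos": TCP position; "tool_rot": TCP orientation; "force": force on the tool from outside, world axes, zero at the start; "torque": the same for the moment, N m; "finger_gap": finger opening in m; "grasp_force": force on a finger pad.
Only numpy, scipy, OpenCV 4.12 (cv2) and the standard library are available. Lean on these libraries where they do the work, as an engineer would, in place of code of your own. Each camera call takes 0.05 s, during which the arm holds its last target. There are 200 camera calls.

## Working session

There is one attempt and no reset: what is moved stays moved. The work goes in short steps, Python scripts to look and compute and a tool call to move; the robot and the scene stay as the last step left them, time stands still between calls to the robot, and variables do not carry over. Pictures are saved under pics/ and viewed, at most 10 in all, crops included, and the job is handed in when it is done.

Besides the shell and the picture viewer there is one more tool, called as a command line: name --argument value ..., lists and objects as JSON in quotes. apply_moves: Moves the arm, as the interface text tells. Its arguments: {"type":"object","properties":{"steps":{"type":"array"},"grip_force":{"type":"number"}},"required":["steps"]}

```bash
ls; mkdir -p pics; python3 - <<'E'
from cell import *
import cv2,numpy as np,pickle
d={n:capture(n) for n in("scene","side")}
pickle.dump(d,open('c0.pkl','wb'))
im=[cv2.cvtColor(d[n]["pixels"],cv2.COLOR_RGB2BGR) for n in d]
cv2.imwrite('pics/a.png',im[0]);cv2.imwrite('pics/b.png',im[1])
for n in d: print(n,d[n]["mtx"].round(1).tolist(),d[n]["world_from_camera"].round(3).tolist())
s=sense();print(s)
E
```

```text
pics
scene [[424.5, 0.0, 259.7], [0.0, 424.5, 195.3], [0.0, 0.0, 1.0]] [[0.809, -0.451, 0.376, 0.103], [-0.587, -0.615, 0.527, -0.612], [-0.006, -0.647, -0.762, 1.081], [0.0, 0.0, 0.0, 1.0]]
side [[444.5, 0.0, 257.0], [0.0, 444.5, 197.2], [0.0, 0.0, 1.0]] [[-0.8, -0.57, 0.189, 0.34], [-0.601, 0.762, -0.243, 0.303], [-0.006, -0.308, -0.951, 1.266], [0.0, 0.0, 0.0, 1.0]]
{'t': 0.1, 'q': array([ 7.28884297e+01,  1.51639848e+01,  9.19707143e+01, -2.45611315e-04,
        7.29809823e+01, -2.11400110e+00]), 'qvel': array([ 0.0339502 , -0.05905805, -0.26166318,  0.08435575,  0.00345943,
        0.07379373]), 'effort': array([ 7.81506387e-04, -5.03617680e+01, -3.58069324e+01,  7.32277357e-02,
        2.32749421e-02, -4.97945143e-05]), 'ee_pos': array([0.17449858, 0.65143143, 0.25654818]), 'tool_rot': array([[-9.65937111e-01,  2.58776253e-01, -5.90145395e-04],
       [ 2.58776917e-01,  9.65935184e-01, -1.93085124e-03],
       [ 7.03837508e-05, -2.01779687e-03, -9.99997962e-01]]), 'force': array([-0.8427675 , -0.14845061, -0.4760833 ]), 'torque': array([ 0.04064231,  0.00469413, -0.00621891]), 'grasp_force': 0.0, 'finger_gap': 0.08747566647755213}
```

View pics/a.png

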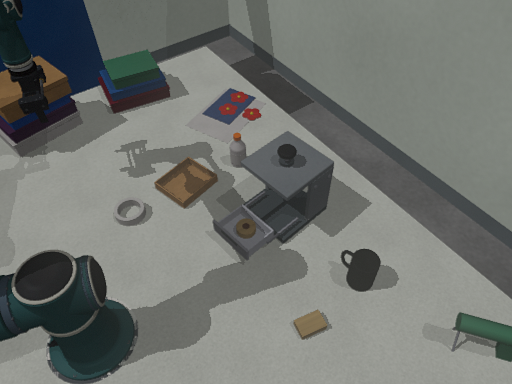

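View pics/b.png

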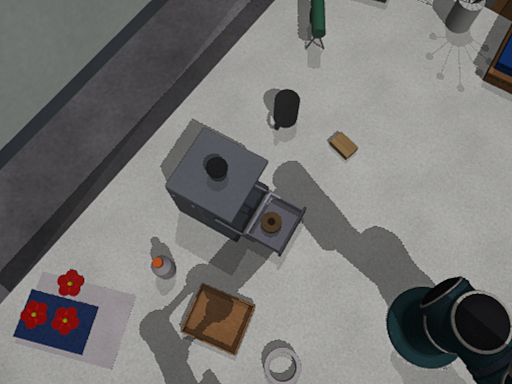

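The scene view shows the disc in the open drawer at (246,228), blank at (311,323), tray at (187,181), plunger at (287,152), glue at (238,150) and mug at (362,268). The side view agrees: disc (271,222), blank (343,145), tray (218,318).

```bash
cat > h.py <<'E'
import numpy as np,cv2
def cloud(c):
    d=c["depth"];v,u=np.mgrid[:384,:512];K=c["mtx"]
    p=np.stack([(u-K[0,2])/K[0,0]*d,(v-K[1,2])/K[1,1]*d,d],-1)
    T=c["world_from_camera"];w=p@T[:3,:3].T+T[:3,3];w[d<=0]=np.nan
    return w
def rect(p):
    (c,s,a)=cv2.minAreaRect((p[:,:2]*1000).astype(np.float32));return np.round(c,1),np.round(s,1),round(a,1),len(p)
def sel(w,px,z0,z1,r):
    "points within r px box of px and height range"
    u,v=px;q=w[max(v-r,0):v+r,max(u-r,0):u+r].reshape(-1,3);return q[(q[:,2]>z0)&(q[:,2]<z1)]
E
python3 - <<'E'
import pickle;from h import *
d=pickle.load(open('c0.pkl','rb'))
P={'scene':dict(head=(288,160),plunger=(287,150),disc=(246,228),blank=(311,323),tray=(187,181),drawer=(245,228),mug=(362,262),glue=(238,145)),
'side':dict(head=(217,175),plunger=(217,167),disc=(271,222),blank=(343,145),tray=(218,318),drawer=(271,222),mug=(286,105),glue=(160,265))}
R=dict(head=(.211,.222,60),plunger=(.262,.272,20),disc=(.049,.058,13),blank=(.019,.03,25),tray=(.027,.037,40),drawer=(.058,.08,40),mug=(.1,.11,30),glue=(.1,.14,20))
for n in d:
    w=cloud(d[n])
    for k,p in P[n].items():
        a,b,r=R[k];q=sel(w,p,a,b,r)
        print(n,k,rect(q) if len(q)>4 else len(q),w[p[1],p[0]].round(4), np.median(q,0).round(4) if len(q) else'')
E
```

```text
scene head (array([668.7,  43. ]), array([198.1, 193.8]), 7.7, 2925) [0.6661 0.0365 0.2285] [0.6533 0.0261 0.2164]
scene plunger (array([661.1,  41.1]), array([50. , 48.6]), 8.4, 191) [0.6627 0.0395 0.267 ] [0.6618 0.0404 0.2658]
scene disc (array([510.9,  27. ]), array([70.4, 60.1]), 6.2, 261) [0.5041 0.0214 0.05  ] [0.5054 0.0267 0.0532]
scene blank (array([ 476.4, -310.1]), array([51.5, 76.2]), 80.6, 515) [ 0.4768 -0.3127  0.0248] [ 0.4742 -0.3105  0.0232]
scene tray (array([464.4, 322.5]), array([162.3, 145.4]), 13.1, 260) [0.4708 0.3299 0.007 ] [0.4556 0.3149 0.0309]
scene drawer (array([494.3,  20.8]), array([117. , 151.9]), 7.3, 412) [0.5009 0.022  0.052 ] [0.4511 0.0148 0.0631]
scene mug (array([ 679.8, -286.9]), array([76., 72.]), 42.8, 142) [ 0.7074 -0.2632  0.0369] [ 0.6792 -0.2898  0.1035]
scene glue (array([665.9, 304.5]), array([25.4, 29.9]), 37.2, 87) [0.6601 0.291  0.0988] [0.6625 0.3004 0.1217]
side head (array([670.2,  45.8]), array([195.6, 190.9]), 7.4, 4941) [0.65   0.0601 0.2635] [0.663  0.0548 0.2168]
side plunger (array([665.4,  46.2]), array([50.2, 50.9]), 12.3, 333) [0.6613 0.0452 0.2685] [0.6646 0.0467 0.2665]
side disc (array([511.5,  30.8]), array([68.3, 57.6]), 24.8, 330) [0.5049 0.0292 0.0553] [0.5076 0.0291 0.0537]
side blank (array([ 478.1, -306.3]), array([53.5, 74.5]), 78.4, 356) [ 0.4773 -0.3052  0.0228] [ 0.4775 -0.3055  0.0233]
side tray (array([465.8, 325.1]), array([160.2, 140. ]), 14.5, 414) [0.4673 0.3238 0.0016] [0.462  0.33   0.0314]
side drawer (array([496.,  24.]), array([115. , 152.6]), 7.5, 410) [0.5049 0.0292 0.0553] [0.4745 0.0257 0.0645]
side mug (array([ 681.7, -285.1]), array([74.3, 74.4]), 25.4, 117) [ 0.6979 -0.3142  0.02  ] [ 0.6816 -0.2825  0.1042]
side glue (array([666.9, 309.4]), array([27.1, 25.2]), 32.2, 122) [0.655  0.3082 0.1299] [0.6631 0.3088 0.128 ]
```

apply_moves --steps '[[[0,0,0],[0,0,-0.131],1],[[0,0,0],[0,0,-0.131],1],[[0,0,0],[0,0,-0.131],1],[[-0.019,-0.051,0],[0,0,0],1],[[-0.019,-0.051,0],[0,0,0],1],[[-0.019,-0.051,0],[0,0,0],1],[[-0.019,-0.051,0],[0,0,0],1],[[-0.019,-0.051,0],[0,0,0],1]]' --grip_force 20

```text
t: 1.1
ee_pos: [0.3026, 0.4098, 0.2573]
tool_rot: [[-0.991, -0.131, -0.0], [-0.131, 0.991, -0.001], [0.0, -0.001, -1.0]]
force: [1.1, 0.5, -0.3]
finger_gap: 0.088
grasp_force: 0.0
```

apply_moves --steps '[[[-0.019,-0.051,0],[0,0,0],1],[[-0.019,-0.051,0],[0,0,0],1],[[-0.019,-0.051,0],[0,0,0],1],[[-0.019,-0.051,0],[0,0,0],1],[[-0.019,-0.051,0],[0,0,0],1],[[-0.019,-0.051,0],[0,0,0],1],[[-0.019,-0.051,0],[0,0,0],1],[[-0.019,-0.051,0],[0,0,0],1]]'

```text
t: 2.1
ee_pos: [0.5066, 0.0253, 0.2574]
tool_rot: [[-0.991, -0.131, -0.0], [-0.131, 0.991, 0.0], [0.0, 0.0, -1.0]]
force: [0.8, -0.0, 0.2]
finger_gap: 0.0882
grasp_force: 0.0
```

```bash
cat > plan.py <<'E'
"goto(target xyz, R or yaw of tool y in deg): turn first (tool frame), then shift in the turned frame"
from cell import *
import numpy as np
from scipy.spatial.transform import Rotation as Ro
def down(yaw):
    a=np.radians(yaw);y=np.array([np.cos(a),np.sin(a),0]);z=np.array([0,0,-1.]);return np.stack([np.cross(y,z),y,z],1)
def goto(p,R):
    s=sense();R0=s["tool_rot"]
    w=Ro.from_matrix(R0.T@R).as_rotvec();d=R.T@(np.array(p)-s["ee_pos"])
    print("t",round(s["t"],2),"pos",s["ee_pos"].round(4),"yaw y",round(np.degrees(np.arctan2(R0[1,1],R0[0,1])),2),"gap",round(s["finger_gap"],4),"F",s["force"].round(1),"q",s["q"].round(0))
    print(" turn",w.round(4)," shift",d.round(4))
E
python3 - <<'E'
from plan import *;from h import *;import pickle
goto([.5065,.028,.25],down(97.5))
c=capture("wrist");pickle.dump(c,open('w1.pkl','wb'))
cv2.imwrite('pics/w1.png',cv2.cvtColor(c["pixels"],cv2.COLOR_RGB2BGR))
w=cloud(c);q=w.reshape(-1,3)
m=(q[:,2]>.05)&(q[:,2]<.058)&(np.hypot(q[:,0]-.507,q[:,1]-.028)<.04);print(rect(q[m]),np.median(q[m],0))
m=(q[:,2]>.0585)&(q[:,2]<.08)&(np.hypot(q[:,0]-.5,q[:,1]-.025)<.12);print(rect(q[m]))
m=(q[:,2]>.026)&(q[:,2]<.034)&(np.hypot(q[:,0]-.5,q[:,1]-.025)<.1);print(rect(q[m]))
E
```

```text
t 2.1 pos [0.5066 0.0253 0.2574] yaw y 97.5 gap 0.0882 F [ 0.8 -0.   0.2] q [  0.  -3. 112.   0.  71. -97.]
 turn [ 0.0002 -0.0002  0.    ]  shift [-0.0002  0.0027  0.0074]
(array([510.4,  24.6]), array([59.4, 67.9]), 66.4, 2298) [0.50563221 0.02628898 0.05356778]
(array([495.1,  20.7]), array([114.8, 151.5]), 7.5, 2977)
(array([506.9,  26.3]), array([123.1, 144.3]), 4.4, 7327)
```

View pics/w1.png

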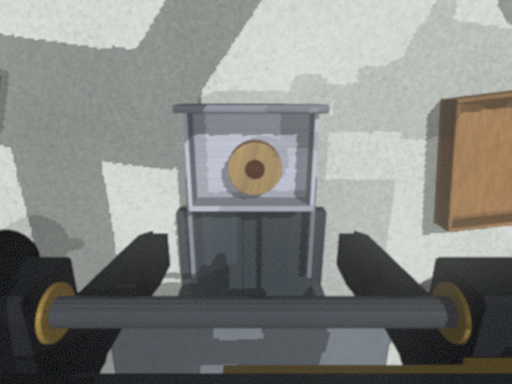

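```bash
python3 - <<'E'
import pickle;from h import *
c=pickle.load(open('w1.pkl','rb'));w=cloud(c)
m=((w[...,2]>.05)&(w[...,2]<.058)&(np.hypot(w[...,0]-.507,w[...,1]-.027)<.045)).astype(np.uint8)
m=cv2.morphologyEx(m,cv2.MORPH_OPEN,np.ones((9,9)))
n,l,st,ce=cv2.connectedComponentsWithStats(m);i=1+st[1:,4].argmax()
p=w[l==i];print(rect(p),p.mean(0),cv2.minEnclosingCircle((p[:,:2]*1000).astype(np.float32)),ce[i])
E
```

```text
(array([505.8,  26. ]), array([57.3, 57.1]), 6.5, 2182) [0.50569931 0.02584149 0.05354856] ((506.6097412109375, 25.95318031311035), 29.986501693725586) [253.83180568 167.98212649]
```

The wrist view shows the disc at (255,167) centred between the fingers, with the drawer walls at columns 190 and 313. I'll part the fingers only 72 mm, because the open backs (123 mm) nearly fill the drawer.

apply_moves --steps '[[[0,0.001,0.03],[0,0,0],0.82],[[0,0,0.05],[0,0,0],0.82],[[0,0,0.05],[0,0,0],0.82],[[0,0,0.035],[0,0,0],0.82],[[0,0,0.03],[0,0,0],0.82],[[0,0,0.01],[0,0,0],0.82],[[0,0,0],[0,0,0],0.82],[[0,0,0],[0,0,0],0.5]]' --grip_force 20

```text
t: 3.15
ee_pos: [0.5074, 0.0281, 0.0541]
tool_rot: [[-0.991, -0.131, 0.002], [-0.131, 0.991, 0.0], [-0.002, -0.0, -1.0]]
force: [0.4, 0.3, 0.6]
finger_gap: 0.0644
grasp_force: 0.0
```

apply_moves --steps '[[[0,0,0],[0,0,0],0.5],[[0,0,0],[0,0,0],0.5],[[0,0,0],[0,0,0],0.5],[[0,0,-0.005],[0,0,0],0.5],[[0,0,-0.02],[0,0,0],0.5],[[0,0,-0.035],[0,0,0],0.5],[[0,0,-0.045],[0,0,0],0.5],[[0,0,-0.02],[0,0,0],0.5]]'

```text
t: 4.15
ee_pos: [0.5072, 0.028, 0.1805]
tool_rot: [[-0.991, -0.131, 0.004], [-0.131, 0.991, -0.0], [-0.004, -0.0, -1.0]]
force: [-0.6, 0.5, 0.2]
finger_gap: 0.0592
grasp_force: 20.0
```

```bash
python3 - <<'E'
from plan import *
goto([.465,.324,.12],down(97.5))
E
```

```text
t 4.15 pos [0.5072 0.028  0.1805] yaw y 97.52 gap 0.0592 F [-0.6  0.5  0.2] q [  0.   0. 117.  -0.  62. -97.]
 turn [-0.0005  0.0035  0.0003]  shift [0.0032 0.299  0.0605]
```

apply_moves --steps '[[[0,0.035,0],[0,0,0],0.5],[[0.001,0.055,0],[0,0,0],0.5],[[0.001,0.055,0],[0,0,0],0.5],[[0.001,0.055,0],[0,0,0],0.5],[[0,0.055,0],[0,0,0],0.5],[[0,0.035,0],[0,0,0],0.5],[[0,0.009,0.02],[0,0,0],0.5],[[0,0,0.04],[0,0,0],0.5]]'

```text
t: 5.15
ee_pos: [0.4649, 0.3249, 0.1178]
tool_rot: [[-0.991, -0.132, 0.003], [-0.132, 0.991, 0.001], [-0.003, 0.001, -1.0]]
force: [0.7, -0.6, -1.5]
finger_gap: 0.0594
grasp_force: 20.0
```

apply_moves --steps '[[[0,0,0.04],[0,0,0],0.5],[[0,0,0.03],[0,0,0],0.5],[[0,0,0.012],[0,0,0],0.5],[[0,0,0.005],[0,0,0],0.5],[[0,0,0],[0,0,0],0.5],[[0,0,0],[0,0,0],0.5],[[0,0,0],[0,0,0],0.5],[[0,0,0],[0,0,0],0.5]]'

```text
t: 6.15
ee_pos: [0.4644, 0.3243, 0.0314]
tool_rot: [[-0.991, -0.131, 0.001], [-0.131, 0.991, 0.001], [-0.001, 0.001, -1.0]]
force: [-0.2, -0.5, -0.2]
finger_gap: 0.0593
grasp_force: 20.0
```

apply_moves --steps '[[[0,0,0.002],[0,0,0],0.5],[[0,0,0.0005],[0,0,0],0.5],[[0,0,0],[0,0,0],0.5],[[0,0,0],[0,0,0],0.78],[[0,0,0],[0,0,0],0.78],[[0,0,0],[0,0,0],0.78],[[0,0,-0.01],[0,0,0],0.78],[[0,0,-0.04],[0,0,0],0.78]]'

```text
t: 7.15
ee_pos: [0.462, 0.3227, 0.0765]
tool_rot: [[-0.991, -0.131, -0.005], [-0.131, 0.991, -0.003], [0.006, -0.003, -1.0]]
force: [-0.2, -0.4, -0.2]
finger_gap: 0.0687
grasp_force: 0.0
```

apply_moves --steps '[[[0,0,-0.06],[0,0,0],0.78],[[0,0,-0.06],[0,0,0],0.78],[[0,0,-0.05],[0,0,0],0.78],[[0,-0.04,0],[0,0,0],0.78],[[0,-0.05,0],[0,0,0],0.78],[[0,-0.05,0],[0,0,0],0.78],[[0,-0.04,0],[0,0,0],0.78],[[0,-0.04,0],[0,0,0],0.78]]'

```text
t: 8.15
ee_pos: [0.4929, 0.1045, 0.2491]
tool_rot: [[-0.991, -0.131, 0.001], [-0.131, 0.991, 0.0], [-0.001, 0.0, -1.0]]
force: [0.6, 0.1, 0.6]
finger_gap: 0.0685
grasp_force: 0.0
```

```bash
python3 - <<'E'
from plan import *;from h import *
goto([.477,-.308,.1],down(79.5))
import pickle
s=capture("scene");pickle.dump(s,open('s2.pkl','wb'))
cv2.imwrite('pics/s2.png',cv2.resize(cv2.cvtColor(s["pixels"],cv2.COLOR_RGB2BGR)[120:290,120:360],None,fx=3,fy=3))
for n in("scene","side"):
    q=cloud(capture(n)).reshape(-1,3)
    m=(q[:,2]>.022)&(q[:,2]<.036)&(np.hypot(q[:,0]-.464,q[:,1]-.324)<.05);print(rect(q[m]),np.median(q[m],0))
    m=(q[:,2]>.058)&(q[:,2]<.08)&(np.hypot(q[:,0]-.5,q[:,1]-.025)<.11);print(rect(q[m]))
    m=(q[:,2]>.019)&(q[:,2]<.029)&(np.hypot(q[:,0]-.477,q[:,1]+.308)<.07);print(rect(q[m]))
E
```

```text
t 8.15 pos [0.4929 0.1045 0.2491] yaw y 97.51 gap 0.0685 F [0.6 0.1 0.6] q [  9.  -3. 113.  -0.  70. -88.]
 turn [2.000e-04 1.200e-03 3.143e-01]  shift [-0.0595 -0.4085  0.1491]
(array([461.4, 323.1]), array([60.3, 57.7]), 78.9, 197) [0.46134072 0.32067132 0.02865843]
(array([493.6,  20.7]), array([117.8, 149.8]), 8.0, 416)
(array([ 476.3, -309.7]), array([52. , 74.5]), 78.7, 521)
(array([464.3, 326. ]), array([57.5, 57.3]), 36.8, 398) [0.46372447 0.32578653 0.02879517]
(array([495.7,  22.6]), array([114.3, 151.6]), 6.7, 227)
(array([ 478.1, -306.4]), array([50.6, 75.1]), 79.1, 352)
```

apply_moves --steps '[[[0,0,0],[0,0,0.157],0.78],[[0,0,0],[0,0,0.157],0.78],[[-0.007,-0.05,0],[0,0,0],0.78],[[-0.008,-0.055,0],[0,0,0],0.78],[[-0.008,-0.055,0],[0,0,0],0.78],[[-0.008,-0.055,0],[0,0,0],0.78],[[-0.008,-0.055,0],[0,0,0],0.78],[[-0.008,-0.055,0],[0,0,0],0.78]]'

```text
t: 9.3
ee_pos: [0.4806, -0.2227, 0.2488]
tool_rot: [[-0.984, 0.181, 0.001], [0.181, 0.984, 0.0], [-0.001, 0.001, -1.0]]
force: [0.9, -0.3, 0.1]
finger_gap: 0.0688
grasp_force: 0.0
```

apply_moves --steps '[[[-0.007,-0.05,0.01],[0,0,0],0.78],[[-0.005,-0.0335,0.03],[0,0,0],0.78],[[0,0,0.05],[0,0,0],0.78],[[0,0,0.045],[0,0,0],0.78],[[0,0,0.014],[0,0,0],0.78],[[0,0,0],[0,0,0],0.78],[[0,0,0],[0,0,0],0.78],[[0,0,0],[0,0,0],0.78]]'

```text
t: 10.3
ee_pos: [0.4781, -0.3072, 0.1015]
tool_rot: [[-0.983, 0.182, 0.003], [0.181, 0.983, -0.002], [-0.004, -0.002, -1.0]]
force: [0.2, -0.2, -0.4]
finger_gap: 0.069
grasp_force: 0.0
```

```bash
python3 - <<'E'
from plan import *;from h import *
goto([.477,-.308,.0225],down(79.2))
c=capture("wrist")
q=cloud(c).reshape(-1,3)
m=(q[:,2]>.018)&(q[:,2]<.029)&(np.hypot(q[:,0]-.477,q[:,1]+.308)<.055);print(rect(q[m]))
E
```

```text
t 10.3 pos [ 0.4781 -0.3072  0.1015] yaw y 79.54 gap 0.069 F [ 0.2 -0.2 -0.4] q [ -35.   12.  114.    0.   54. -115.]
 turn [-0.0016  0.0036  0.006 ]  shift [ 0.001 -0.001  0.079]
(array([ 477.1, -310. ]), array([50.2, 73.9]), 78.5, 6992)
```

apply_moves --steps '[[[0.001,-0.002,0],[0,0,0.009],0.78],[[0,0,0.03],[0,0,0],0.78],[[0,0,0.03],[0,0,0],0.78],[[0,0,0.014],[0,0,0],0.78],[[0,0,0.004],[0,0,0],0.78],[[0,0,0],[0,0,0],0.78],[[0,0,0],[0,0,0],0.4],[[0,0,0],[0,0,0],0.4]]'

```text
t: 11.35
ee_pos: [0.4759, -0.3087, 0.0222]
tool_rot: [[-0.982, 0.191, 0.001], [0.191, 0.982, -0.001], [-0.002, -0.001, -1.0]]
force: [-0.4, -0.5, 0.2]
finger_gap: 0.0509
grasp_force: 0.7
```

apply_moves --steps '[[[0,0,0],[0,0,0],0.4],[[0,0,0],[0,0,0],0.4],[[0,0,-0.005],[0,0,0],0.4],[[0,0,-0.03],[0,0,0],0.4],[[0,0,-0.05],[0,0,0],0.4],[[0,0,-0.05],[0,0,0],0.4],[[0,0,-0.045],[0,0,0],0.4],[[0,0,0],[0,0,0],0.4]]'

```text
t: 12.35
ee_pos: [0.4775, -0.3098, 0.2059]
tool_rot: [[-0.982, 0.191, 0.007], [0.191, 0.982, -0.005], [-0.008, -0.004, -1.0]]
force: [0.4, -0.0, -1.1]
finger_gap: 0.0497
grasp_force: 20.0
```

```bash
python3 - <<'E'
from plan import *
goto([.4945,.022,.1],down(97.5))
E
```

```text
t 12.35 pos [ 0.4775 -0.3098  0.2059] yaw y 79.01 gap 0.0497 F [ 0.4 -0.  -1.1] q [ -35.    6.  109.   -0.   65. -114.]
 turn [-0.0048  0.0071 -0.3227]  shift [-0.0602  0.3268  0.1059]
```

apply_moves --steps '[[[0,0,0],[0,0,-0.161],0.4],[[0,0,0],[0,0,-0.162],0.4],[[-0.008,0.045,0],[0,0,0],0.4],[[-0.01,0.055,0],[0,0,0],0.4],[[-0.01,0.055,0],[0,0,0],0.4],[[-0.01,0.055,0],[0,0,0],0.4],[[-0.01,0.055,0],[0,0,0],0.4],[[-0.008,0.04,0],[0,0,0],0.4]]'

```text
t: 13.35
ee_pos: [0.4891, 0.0036, 0.1989]
tool_rot: [[-0.991, -0.132, -0.004], [-0.132, 0.991, 0.0], [0.004, 0.001, -1.0]]
force: [0.6, -0.4, 0.1]
finger_gap: 0.0497
grasp_force: 20.0
```

apply_moves --steps '[[[-0.004,0.022,0.02],[0,0,0],0.4],[[0,0,0.04],[0,0,0],0.4],[[0,0,0.03],[0,0,0],0.4],[[0,0,0.015],[0,0,0],0.4],[[0,0,0],[0,0,0],0.4],[[0,0,0],[0,0,0],0.4],[[0,0,0],[0,0,0],0.4],[[0,0,0],[0,0,0],0.4]]'

```text
t: 14.35
ee_pos: [0.4928, 0.0237, 0.0973]
tool_rot: [[-0.991, -0.131, 0.002], [-0.131, 0.991, -0.0], [-0.002, -0.0, -1.0]]
force: [-0.3, -0.3, -0.9]
finger_gap: 0.0499
grasp_force: 20.0
```

```bash
python3 - <<'E'
from plan import *
goto([.494,.022,.053],down(97.5))
E
```

```text
t 14.35 pos [0.4928 0.0237 0.0973] yaw y 97.51 gap 0.0499 F [-0.3 -0.3 -0.9] q [ -0.   5. 123.  -0.  53. -98.]
 turn [-0.0003  0.0021  0.0002]  shift [-0.001  -0.0018  0.0443]
```

apply_moves --steps '[[[-0.001,-0.002,0.02],[0,0,0],0.4],[[0,0,0.015],[0,0,0],0.4],[[0,0,0.007],[0,0,0],0.4],[[0,0,0.0025],[0,0,0],0.4],[[0,0,0],[0,0,0],0.4],[[0,0,0],[0,0,0],0.4],[[0,0,0],[0,0,0],0.4],[[0,0,0],[0,0,0],0.4]]'

```text
t: 15.35
ee_pos: [0.4938, 0.0219, 0.0521]
tool_rot: [[-0.991, -0.131, 0.001], [-0.131, 0.991, 0.0], [-0.001, -0.0, -1.0]]
force: [0.8, 0.6, 1.3]
finger_gap: 0.0498
grasp_force: 20.0
```

apply_moves --steps '[[[0,0,0],[0,0,0],0.72],[[0,0,0],[0,0,0],0.72],[[0,0,0],[0,0,0],0.72],[[0,0,-0.01],[0,0,0],0.72],[[0,0,-0.04],[0,0,0],0.72],[[0,0,-0.05],[0,0,0],0.72],[[0,0,-0.05],[0,0,0],0],[[0,0,0],[0,0,0],0]]'

```text
t: 16.35
ee_pos: [0.4968, 0.0219, 0.2077]
tool_rot: [[-0.991, -0.131, 0.011], [-0.131, 0.991, -0.0], [-0.011, -0.001, -1.0]]
force: [0.2, 0.1, -0.4]
finger_gap: 0.0457
grasp_force: 0.0
```

```bash
python3 - <<'E'
from plan import *;from h import *
from scipy.optimize import least_squares
goto([.40,.01,.06],down(97.5))
c=capture("wrist");w=cloud(c);q=w.reshape(-1,3)
m=(q[:,2]>.049)&(q[:,2]<.058)&(np.hypot(q[:,0]-.495,q[:,1]-.022)<.045);print('blank',rect(q[m]),np.median(q[m],0))
m=(q[:,2]>.0585)&(q[:,2]<.08)&(np.hypot(q[:,0]-.5,q[:,1]-.025)<.12);print('drawer',rect(q[m]))
cv2.imwrite('pics/w2.png',cv2.cvtColor(c["pixels"],cv2.COLOR_RGB2BGR))
s=sense()
D=[(.6744,.2565,15.16,91.97),(.5072,.2574,-3,112),(.508,.1805,0,117),(.5039,.2491,-3,113),(.5683,.1015,12,114),(.5692,.2059,6,109),(.4934,.0973,5,123),(np.hypot(*s["ee_pos"][:2]),s["ee_pos"][2],s["q"][1],s["q"][2])]
D=np.array(D);a=np.radians(D[:,2]);b=np.radians(D[:,2]+D[:,3])
def mod(p): return p[0]*np.sin(a)+p[1]*np.sin(b)+p[4]*np.cos(b)+p[3], p[0]*np.cos(a)+p[1]*np.cos(b)-p[4]*np.sin(b)+p[2]
f=lambda p:np.r_[mod(p)[0]-D[:,0],mod(p)[1]-D[:,1], .02*p[3:]]
r=least_squares(f,[.45,.45,0,0,0]);print(r.x.round(3),(f(r.x)*1000).round(1),s["q"],s["ee_pos"])
E
```

```text
t 16.35 pos [0.4968 0.0219 0.2077] yaw y 97.52 gap 0.0457 F [ 0.2  0.1 -0.4] q [ -0.  -2. 117.  -0.  65. -98.]
 turn [-0.0015  0.0107  0.0004]  shift [0.0975 0.0008 0.1477]
blank (array([494.9,  21.3]), array([73.5, 50. ]), 7.0, 4026) [0.49263648 0.02106796 0.05351269]
drawer (array([496.9,  20.9]), array([115.1, 151. ]), 7.6, 3814)
[ 0.513  0.549 -0.081  0.014 -0.005] [ 0.4  1.2 -2.   1.4 -0.1 -1.4  1.5 -1.   0.3 -0.6  6.2 -1.4  0.1 -4.7
 -1.9  2.   0.3 -0.1] [-3.49030018e-01 -2.36881757e+00  1.17002355e+02 -2.86754106e-03
  6.50229019e+01 -9.78633861e+01] [0.49499481 0.02187048 0.20482218]
```

View pics/w2.png

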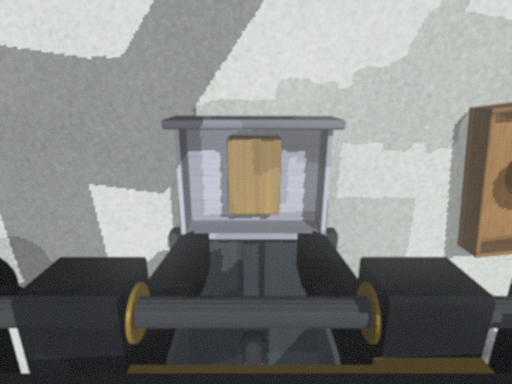

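The wrist view shows the blank flat in mid-drawer at (255,175). The drawer's inside spans columns 186–325 and rows 128–225. Next I push on the front plate with the fingers closed.

apply_moves --steps '[[[0.03,0,0],[0,0.01,0],0],[[0.04,0,0],[0,0,0],0],[[0.015,0,0],[0,0,0],0],[[0,0,0.03],[0,0,0],0],[[0,0,0.045],[0,0,0],0],[[0,0,0.04],[0,0,0],0],[[0,0,0.025],[0,0,0],0],[[0,0,0.005],[0,0,0],0]]'

```text
t: 17.4
ee_pos: [0.4056, 0.0107, 0.0549]
tool_rot: [[-0.991, -0.131, -0.015], [-0.131, 0.991, -0.001], [0.015, 0.001, -1.0]]
force: [-0.3, -0.1, 0.4]
finger_gap: 0.0001
grasp_force: 0.0
```

```bash
python3 - <<'E'
from plan import *
goto([.412,.011,.059],down(97.5))
E
```

```text
t 17.4 pos [0.4056 0.0107 0.0549] yaw y 97.51 gap 0.0001 F [-0.3 -0.1  0.4] q [ -2.  -0. 133.  -0.  48. -99.]
 turn [ 0.0009 -0.015   0.0002]  shift [-0.0064 -0.0005 -0.0041]
```

apply_moves --steps '[[[-0.012,0,0],[0,-0.015,0],0],[[-0.012,0,0],[0,0,0],0],[[-0.012,0,0],[0,0,0],0],[[-0.015,0,0],[0,0,0],0],[[-0.015,0,0],[0,0,0],0],[[-0.015,0,0],[0,0,0],0],[[-0.015,0,0],[0,0,0],0],[[-0.01,0,0],[0,0,0],0]]'

```text
t: 18.4
ee_pos: [0.5139, 0.0246, 0.0576]
tool_rot: [[-0.991, -0.131, 0.005], [-0.131, 0.991, 0.001], [-0.005, -0.0, -1.0]]
force: [-0.8, -0.7, 0.3]
finger_gap: 0.0004
grasp_force: 0.5
```

apply_moves --steps '[[[0,0,0],[0,0,0],0],[[0.02,0,-0.01],[0,0,0],0],[[0.03,0,-0.03],[0,0,0],0],[[0.02,0,-0.03],[0,0,0],0],[[0,0,0],[0,-0.13,0],0],[[0,0,0],[0,-0.13,0],0],[[0,0,0],[0,0,0],0],[[0,0,0],[0,0,0],0]]'

```text
t: 19.4
ee_pos: [0.4433, 0.0152, 0.1278]
tool_rot: [[-0.957, -0.131, 0.259], [-0.126, 0.991, 0.034], [-0.261, -0.0, -0.965]]
force: [0.2, 0.6, -0.1]
finger_gap: 0.0003
grasp_force: 0.0
```

```bash
python3 - <<'E'
from plan import *;from h import *
s=sense();goto([.5,.02,.06],down(97.5));print(s["q"].round(2))
for n in("scene","side"):
    w=cloud(capture(n));q=w.reshape(-1,3)
    u=np.array([.9914,.1305]);v=np.array([-.1305,.9914]);p=(q[:,:2]-[.6591,.0431])
    X=p@u;Y=p@v
    m=(q[:,2]>.07)&(q[:,2]<.079)&(abs(Y)<.08)&(X<-.05)&(X>-.25);print(n,'front plate X',np.percentile(X[m],[2,50,98]).round(4),m.sum())
E
```

```text
t 19.4 pos [0.4433 0.0152 0.1278] yaw y 97.51 gap 0.0003 F [ 0.2  0.6 -0.1] q [  -3.  -13.  136.    4.   42. -104.]
 turn [-1.000e-04  2.645e-01  2.000e-04]  shift [-0.0568 -0.0026  0.0678]
[  -3.28  -12.67  136.14    4.21   41.71 -103.57]
scene front plate X [-0.1349 -0.1307 -0.1262] 125
side front plate X [-0.1317 -0.1279 -0.1238] 147
```

apply_moves --steps '[[[0,0,0],[0,-0.13,0],0],[[0,0,0],[0,-0.13,0],0],[[0,0,0],[0,0,0],0],[[0.012,0,0.02],[0,0,0],0],[[0.012,0,0.02],[0,0,0],0],[[0.011,0,0.021],[0,0,0],0],[[0,0,0],[0,0,0],0],[[0,0,0],[0,0,0],0]]'

```text
t: 20.5
ee_pos: [0.4539, 0.0153, 0.061]
tool_rot: [[-0.862, -0.132, 0.489], [-0.114, 0.991, 0.066], [-0.494, 0.001, -0.87]]
force: [0.8, 0.0, -0.2]
finger_gap: 0.0005
grasp_force: 0.0
```

```bash
cat >> plan.py <<'E'
def press():
    s=sense();p=s["ee_pos"][:2]-[.6591,.0431];R=s["tool_rot"]
    print("t",round(s["t"],2),"press X",(p@[.9914,.1305]).round(4),"Y",(p@[-.1305,.9914]).round(4),"z",s["ee_pos"][2].round(4),"tilt",np.degrees(np.arccos(-R[2,2])).round(1),"q",s["q"].round(1),"F",s["force"].round(1))
    print("per m +X in tool:",(R.T@[.9914,.1305,0]).round(3),"per m up:",(R.T@[0,0,1]).round(3))
E
python3 -c "
from plan import *
press()"
```

```text
t 20.5 press X -0.2071 Y -0.0008 z 0.061 tilt 29.6 q [  -6.   -10.   147.1   25.9   15.5 -126.9] F [ 0.8  0.  -0.2]
per m +X in tool: [-0.87  -0.002  0.494] per m up: [-0.494  0.001 -0.87 ]
```

apply_moves --steps '[[[-0.0095,0,0.0054],[0,0,0],0],[[0,0,0],[0.052,0,0.091],0],[[0,0,0],[0,0,0],0],[[-0.0095,0.001,0.0054],[0,0,0],0],[[-0.0095,0.001,0.0054],[0,0,0],0],[[-0.0095,0.001,0.0054],[0,0,0],0],[[-0.0095,0.001,0.0054],[0,0,0],0],[[0,0,0],[0,0,0],0]]'

```text
t: 21.5
ee_pos: [0.5071, 0.023, 0.0594]
tool_rot: [[-0.87, -0.064, 0.489], [-0.056, 0.998, 0.031], [-0.49, -0.0, -0.872]]
force: [-0.4, 0.4, -0.8]
finger_gap: 0.0005
grasp_force: 0.0
```

```bash
python3 -c "
from plan import *
press()"
```

```text
t 21.5 press X -0.1534 Y -0.0001 z 0.0594 tilt 29.4 q [  -2.    -3.   141.3   12.6   12.7 -107.2] F [-0.4  0.4 -0.8]
per m +X in tool: [-0.87   0.067  0.489] per m up: [-0.49  -0.    -0.872]
```

apply_moves --steps '[[[-0.0075,0.0006,0.0042],[0,0,0],0],[[-0.0075,0.0006,0.0042],[0,0,0],0],[[-0.0075,0.0006,0.0042],[0,0,0],0],[[-0.0075,0.0006,0.0042],[0,0,0],0],[[-0.0075,0.0006,0.0042],[0,0,0],0],[[-0.0075,0.0006,0.0042],[0,0,0],0],[[-0.0075,0.0006,0.0042],[0,0,0],0],[[0,0,0],[0,0,0],0]]'

```text
t: 22.5
ee_pos: [0.5672, 0.031, 0.0601]
tool_rot: [[-0.869, -0.064, 0.491], [-0.055, 0.998, 0.031], [-0.492, -0.0, -0.871]]
force: [0.7, 0.3, 0.0]
finger_gap: 0.0005
grasp_force: 0.0
```

```bash
cat >> plan.py <<'E'
def front(name="side"):
    from h import cloud
    q=cloud(capture(name)).reshape(-1,3);p=q[:,:2]-[.6591,.0431];X=p@[.9914,.1305];Y=p@[-.1305,.9914]
    for lo,hi in((-.076,-.025),(.025,.076)):
        m=(q[:,2]>.03)&(q[:,2]<.079)&(Y>lo)&(Y<hi)&(X>-.25)&(X<-.03);print(name,"front X",np.percentile(X[m],[2,50]).round(4) if m.any() else'',m.sum())
E
python3 -c "
from plan import *
press();front('side');front('scene')"
```

```text
t 22.5 press X -0.0927 Y -0.0 z 0.0601 tilt 29.5 q [  -0.6    3.7  134.5    9.5   12.6 -102.9] F [0.7 0.3 0. ]
per m +X in tool: [-0.869  0.067  0.491] per m up: [-0.492 -0.    -0.871]
side front X [-0.0718 -0.0703] 85
side front X [-0.0719 -0.0681] 112
scene front X [-0.0745 -0.0651] 128
scene front X [-0.0515 -0.0378] 40
```

apply_moves --steps '[[[-0.0035,0.0003,0.002],[0,0,0],0],[[-0.0035,0.0003,0.002],[0,0,0],0],[[-0.0035,0.0003,0.002],[0,0,0],0],[[-0.0035,0.0003,0.002],[0,0,0],0],[[-0.0025,0.0002,0.0014],[0,0,0],0],[[-0.0025,0.0002,0.0014],[0,0,0],0],[[0,0,0],[0,0,0],0],[[0,0,0],[0,0,0],0]]'

```text
t: 23.6
ee_pos: [0.5875, 0.034, 0.0593]
tool_rot: [[-0.87, -0.064, 0.489], [-0.055, 0.998, 0.031], [-0.49, 0.0, -0.872]]
force: [-0.5, -0.2, 0.6]
finger_gap: 0.0005
grasp_force: 0.0
```

```bash
python3 -c "
from plan import *
press();front('side');front('scene')"
```

```text
t 23.6 press X -0.0722 Y 0.0003 z 0.0593 tilt 29.3 q [-1.000e-01  5.900e+00  1.321e+02  8.400e+00  1.280e+01 -1.015e+02] F [-0.5 -0.2  0.6]
per m +X in tool: [-0.87   0.067  0.489] per m up: [-0.49   0.    -0.872]
side front X  0
side front X [-0.0508 -0.0431] 13
scene front X [-0.0546 -0.0513] 72
scene front X  0
```

apply_moves --steps '[[[-0.0018,0.0001,0.001],[0,0,0],0],[[-0.0018,0.0001,0.001],[0,0,0],0],[[-0.0009,0,0.0005],[0,0,0],0],[[0,0,0],[0,0,0],0],[[0,0,0],[0,0,0],0],[[0,0,0],[0,0,0],0],[[0,0,0],[0,0,0],0],[[0,0,0],[0,0,0],0]]'

```text
t: 24.7
ee_pos: [0.5903, 0.0344, 0.058]
tool_rot: [[-0.872, -0.064, 0.485], [-0.056, 0.998, 0.031], [-0.486, 0.0, -0.874]]
force: [-8.0, -1.7, 6.6]
finger_gap: 0.0003
grasp_force: 4.7
```

apply_moves --steps '[[[-0.0018,0.0001,0.001],[0,0,0],0],[[0,0,0],[0,0,0],0],[[0,0,0],[0,0,0],0],[[0,0,0],[0,0,0],0],[[0,0,0],[0,0,0],0],[[0,0,0],[0,0,0],0],[[0,0,0],[0,0,0],0],[[0,0,0],[0,0,0],0]]'

```text
t: 25.7
ee_pos: [0.5906, 0.0347, 0.057]
tool_rot: [[-0.874, -0.064, 0.482], [-0.056, 0.998, 0.032], [-0.483, 0.001, -0.876]]
force: [-14.8, -2.5, 9.9]
finger_gap: 0.0006
grasp_force: 7.7
```

apply_moves --steps '[[[0.013,-0.001,-0.007],[0,0,0],0],[[0.025,-0.002,-0.014],[0,0,0],0],[[0.025,-0.002,-0.014],[0,0,0],0],[[0.025,-0.002,-0.014],[0,0,0],0],[[0,0,0],[0,0.165,0],0],[[0,0,0],[0,0.165,0],0],[[0,0,0],[0,0.165,0],0],[[0,0,0],[0,0,0],0]]'

```text
t: 26.7
ee_pos: [0.4979, 0.0214, 0.0596]
tool_rot: [[-0.998, -0.064, 0.021], [-0.064, 0.998, 0.001], [-0.021, 0.0, -1.0]]
force: [0.6, 0.9, -0.2]
finger_gap: 0.0003
grasp_force: 0.0
```

```bash
python3 - <<'E'
from plan import *
from h import *
press();goto([.665,.0443,.32],down(93.7));front('side');front('scene')
c=capture('scene');cv2.imwrite('pics/s3.png',cv2.resize(cv2.cvtColor(c["pixels"],cv2.COLOR_RGB2BGR)[100:290,140:380],None,fx=3,fy=3))
E
```

```text
t 26.7 press X -0.1626 Y -0.0004 z 0.0596 tilt 1.2 q [-5.00e-01  7.80e+00  1.24e+02  1.00e-01  4.70e+01 -9.42e+01] F [ 0.6  0.9 -0.2]
per m +X in tool: [-0.997  0.067  0.021] per m up: [-0.021  0.    -1.   ]
t 26.7 pos [0.4979 0.0214 0.0596] yaw y 93.67 gap 0.0003 F [ 0.6  0.9 -0.2] q [ -0.   8. 124.   0.  47. -94.]
 turn [ 0.      0.0214 -0.0006]  shift [-0.1682  0.012  -0.2604]
side front X  0
side front X [-0.051  -0.0492] 20
scene front X [-0.0549 -0.052 ] 161
scene front X [-0.0548 -0.052 ] 109
```

View pics/s3.png

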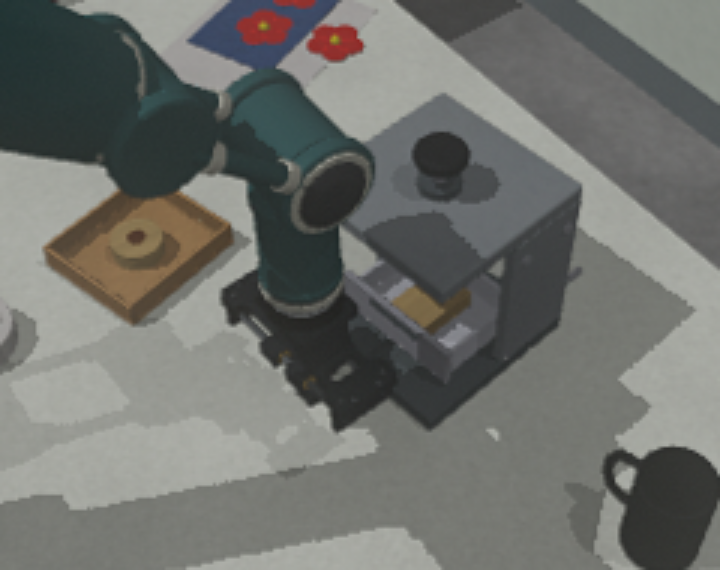

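The crop shows the drawer closed under the head with the blank flat inside at (432,300). The disc lies flat in the tray at (138,238), and the front measures X = -0.052 m, which is home. Now the plunger.

apply_moves --steps '[[[0.005,0,-0.04],[0,0.021,0],0],[[0,0,-0.055],[0,0,0],0],[[0,0,-0.055],[0,0,0],0],[[0,0,-0.055],[0,0,0],0],[[0,0,-0.055],[0,0,0],0],[[-0.05,0.003,0],[0,0,0],0],[[-0.055,0.004,0],[0,0,0],0],[[-0.055,0.004,0],[0,0,0],0]]'

```text
t: 27.85
ee_pos: [0.6486, 0.0422, 0.3179]
tool_rot: [[-0.998, -0.064, -0.002], [-0.064, 0.998, 0.0], [0.002, 0.0, -1.0]]
force: [0.3, -0.0, 0.6]
finger_gap: 0.0005
grasp_force: 0.0
```

```bash
python3 - <<'E'
from plan import *
press();goto([.6645,.0440,.29],down(93.7))
E
```

```text
t 27.85 press X -0.0105 Y 0.0005 z 0.3179 tilt 0.1 q [  1.5  10.8  90.8   0.   78.5 -92.1] F [ 0.3 -0.   0.6]
per m +X in tool: [-0.998  0.067 -0.002] per m up: [ 0.002  0.    -1.   ]
t 27.85 pos [0.6486 0.0422 0.3179] yaw y 93.64 gap 0.0005 F [ 0.3 -0.   0.6] q [  2.  11.  91.   0.  79. -92.]
 turn [ 0.0003 -0.0024 -0.001 ]  shift [-0.016   0.0008  0.0279]
```

apply_moves --steps '[[[-0.012,0.001,0],[0,0,0],0],[[0,0,0.015],[0,0,0],0],[[0,0,0.015],[0,0,0],0],[[0,0,0.008],[0,0,0],0],[[0,0,0.008],[0,0,0],0],[[0,0,0.006],[0,0,0],0],[[0,0,0.003],[0,0,0],0],[[0,0,0],[0,0,0],0]]'

```text
t: 28.85
ee_pos: [0.6586, 0.0437, 0.2664]
tool_rot: [[-0.998, -0.063, -0.004], [-0.063, 0.998, -0.0], [0.004, -0.0, -1.0]]
force: [-7.9, -0.4, 12.9]
finger_gap: 0.0007
grasp_force: 6.7
```

apply_moves --steps '[[[0,0,0.002],[0,0,0],0],[[0,0,0.001],[0,0,0],0],[[0,0,0],[0,0,0],0],[[0,0,0],[0,0,0],0],[[0,0,0],[0,0,0],0],[[0,0,0],[0,0,0],0],[[0,0,0],[0,0,0],0],[[0,0,0],[0,0,0],0]]'

```text
t: 29.85
ee_pos: [0.6587, 0.0437, 0.2663]
tool_rot: [[-0.998, -0.064, -0.003], [-0.064, 0.998, -0.0], [0.003, -0.0, -1.0]]
force: [-13.0, -0.8, 21.8]
finger_gap: 0.0003
grasp_force: 11.4
```

apply_moves --steps '[[[0,0,-0.005],[0,0,0],0],[[0,0,-0.01],[0,0,0],0],[[0,0,-0.015],[0,0,0],0],[[0,0,-0.03],[0,0,0],0],[[0,0,-0.04],[0,0,0],0],[[0.05,0,0],[0,0,0],0],[[0.055,0,0],[0,0,0],0],[[0.05,0,0],[0,0,0],0]]'

```text
t: 30.85
ee_pos: [0.5042, 0.0339, 0.3604]
tool_rot: [[-0.998, -0.064, -0.004], [-0.064, 0.998, -0.0], [0.004, 0.0, -1.0]]
force: [-0.5, -0.3, 0.9]
finger_gap: 0.0005
grasp_force: 0.0
```

```bash
python3 - <<'E'
from plan import *
from h import *
press()
for n in("scene","side"):
    front(n)
    c=capture(n);w=cloud(c);q=w.reshape(-1,3)
    def g(z0,z1,x,y,r):
        m=(q[:,2]>z0)&(q[:,2]<z1)&(np.hypot(q[:,0]-x,q[:,1]-y)<r);return (rect(q[m]),np.median(q[m],0).round(4)) if m.sum()>3 else m.sum()
    print(n,'plunger',g(.23,.28,.665,.044,.022),'disc',g(.02,.04,.464,.324,.05),'mug',g(.1,.11,.68,-.286,.06),'glue',g(.1,.14,.6665,.307,.04))
    if n=="scene": cv2.imwrite('pics/s4.png',cv2.resize(cv2.cvtColor(c["pixels"],cv2.COLOR_RGB2BGR)[100:290,140:380],None,fx=3,fy=3))
E
```

```text
t 30.85 press X -0.1548 Y 0.0111 z 0.3604 tilt 0.2 q [  1.   -6.1 104.   -0.   82.3 -92.6] F [-0.5 -0.3  0.9]
per m +X in tool: [-0.998  0.067 -0.004] per m up: [ 0.004  0.    -1.   ]
scene front X [-0.0548 -0.0518] 157
scene front X [-0.0542 -0.052 ] 124
scene plunger ((array([665.1,  42.9]), array([40.8, 42.7]), 85.0, 155), array([0.6644, 0.0423, 0.2664])) disc ((array([460.8, 323. ]), array([58.3, 57.3]), 75.4, 207), array([0.4608, 0.3214, 0.0284])) mug ((array([ 678.3, -287.3]), array([75.7, 73.6]), 44.0, 143), array([ 0.6767, -0.2896,  0.104 ])) glue 0
side front X  0
side front X [-0.0511 -0.0494] 20
side plunger ((array([664.4,  44. ]), array([42.4, 42.2]), 62.9, 245), array([0.6643, 0.0448, 0.267 ])) disc ((array([464.2, 326. ]), array([57.3, 57.3]), 37.6, 401), array([0.4635, 0.3261, 0.0285])) mug 0 glue ((array([665.6, 309.6]), array([26.8, 27.6]), 45.6, 119), array([0.6641, 0.3089, 0.128 ]))
```

View pics/s4.png

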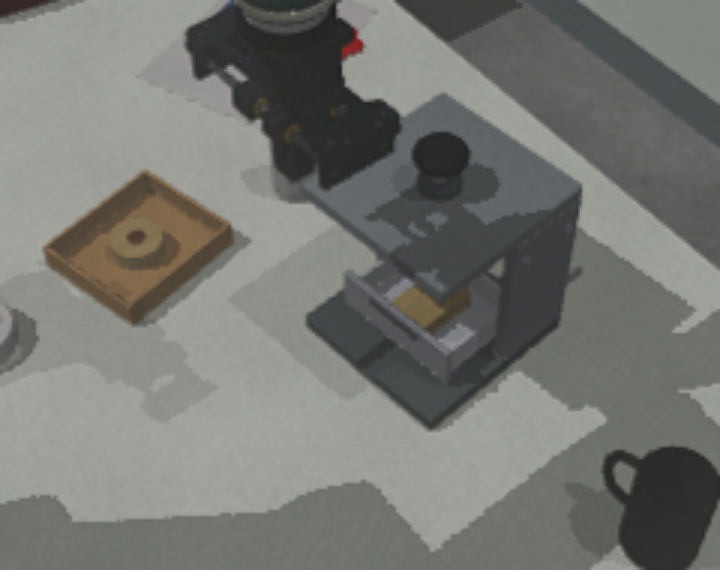

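The picture shows the plunger back up at (441,155), the drawer home with the blank at (432,300), and the disc flat in the tray at (138,238). The robot is clear, so I'm handing in.

```bash
python3 -c "
from cell import *
print(job_done())"
```

```text
the job is handed in; nothing more can be done
None
```

The job is done and handed in at about 31 s: the disc is flat in the tray, the blank lies mid-drawer, the drawer is home, the plunger was pressed to its stop and sprang back up, and the mug and glue bottle were not moved.

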